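Make up the supper and breakfast caddies

ROBOT

A 6-joint arm with a two-finger parallel gripper is mounted at the origin on a cart in front of the work surface, level with it; the furniture and walls round the work are solid. World frame = base frame: x ahead of the robot, y to its left, z up, the work surface at z = 0. Lengths are in m, angles in rad, forces in N, time in s.
With the tool pointing down it reaches from about 0.425 to 0.95 m from the base axis. Payload 3.5 kg.
Tool frame: the origin (TCP) lies on the centre line of the jaws, within the pads' length; the fingertips stand 11 mm ahead of it and the grasp point (between the pads) lies 8 mm behind it; z points along the fingers, y is the line along which they close (so a half turn about z gives the same grasp; the last joint's range is limited). The gripper opens to 85 mm and grips with 20 to 120 N. Pads are 22 mm wide; open, the fingers measure 114 mm over their backs; the gripper's body (76 mm by 85 mm) begins 54 mm behind the grasp point. The pads swing forward as they close: fully open they stand 13 mm farther back than shut.
Start: joints at [1.018, 0.286, 1.577, -0, 1.279, -0.15], TCP at [0.265, 0.621, 0.242] pointing down, gripper open.
Joint ranges: [-2.77, 2.77], [-0.9, 2.22], [0.21, 2.48], [-1.53, 4.67], [0.24, 2.81], [-2.84, 2.84]. Speed limits (rad/s): [2.79, 2.79, 3.14, 3.14, 3.14, 3.14].

INTERFACE

Orientations are given as a rotation vector (axis times angle).
In Python, from workcell import sensors, eyes, order gives the robot as it stands.
- The arm moves only by the tool step_arm, never from a script. Its argument "rows" is text: rows parted by semicolons, each of 4 numbers parted by spaces: the shift along the world's x, y, z in mm, then the turn about the world's z in units of 6 degrees (1.0 is 6 degrees). In form: tx ty tz turn; .... A call has 1 to 5 rows; each row shifts and turns the commanded pose from where the row before left it; what a row does not reach is not made up. A row lasts 1/12 s, in which the tool goes at most 41.7 mm and 7.16 degrees, less where a joint would pass 70% of its speed; a pose out of reach is approached as far as the arm can. A call is refused whole if a number of a shift passes 41.7 or a number of a turn 1, either way. A call with a gripper value outside its range is refused whole. "fingers" is the opening, from -1 (shut) to 1 (fully open), so that 0 is half open, set as the call begins (left out, the last holds). The fingers move at their own pace and stop on an object; "grip_force" is the grip in N (left out, the last holds). Time passes only in rows, so rows that do not move let the fingers close. It gives the time, the measured TCP pose, the force, the opening and the grip force at its end, in the units of the state.
- sensors.get_state(): the state, without advancing time (a new reading comes with each control period).
- eyes.grab_frame(name): name is "side" or "top" or "wrist"; returns (picture, depth): 400x640x3 uint8, blue, green, red; 400x640 float32, m along the optical axis (not along the pixel's ray), 0 where there is no reading.
- eyes.calibration(name): a dict with "K" (3x3 intrinsics, pixels), "position" and "attitude" of the camera in the world. Camera axes: x right, y up, looking along -z (the intrinsics and any distortion apply to the point x, -y, -z); pixel columns grow to the right and rows downward; lengths in m; the calibration is good to about 2 mm. A picture is of the moment at which its call begins: read the wrist's pose just before it. calibration takes no time and is no camera call; for the wrist camera it gives the pose at the moment of the call.
- order.close_job(): hands the job in; it is judged then, once.
The state is a dict: "clock": time; "joint_positions": joint angles; "qvel": joint speeds; "joint_efforts": joint torques, N m; "tool_pos": TCP position; "orientation": TCP orientation; "contact_force": force on the tool from outside, world axes, zero at the start; "torque": the same for the moment, N m; "width": opening from 0.0 (shut) to 1.0 (fully open); "grasp_force": force on a finger pad.
Only numpy, scipy, OpenCV 4.12 (cv2) and the standard library are available. Lean on these libraries where they do the work, as an engineer would, in place of code of your own. Each camera call takes 0.05 s, during which the arm holds its last target. There are 200 camera calls.

TASK

Make up the two oak table caddies from the things standing in a row just behind them. The supper caddy (the longer one, three wells) gets the pepper mill in its wide middle well, and the salt shaker and one spice jar in its two small wells, either way round; the breakfast caddy (two wells) gets the jam jar in its wide well and the other spice jar in its small one. Set each thing down gently into its well, upright and resting on the well's floor; knock nothing over, leave the honey jar where it stands and mind the wall cupboards overhead.

Things in the scene. Friction and masses are not known exactly. Their poses are not given: they have to be found in the camera images.
- supper_caddy: supper caddy: the longer oak block, 256 x 90 x 24 mm, three round wells in a row, 15 mm deep, floor 9 mm above the worktop: one 76 mm wide at the caddy's centre, two 60 mm wide at x = -80 and +80 mm (y = 0). 6 mm rod handles arch over both ends, to 63 mm up. Fixed. Origin: centre of underside; x along its length, roughly to the robot's left; z up
- breakfast_caddy: breakfast caddy: the shorter oak block, 192 x 94 x 24 mm, two round wells, 15 mm deep, floor 9 mm above the worktop: one 82 mm wide at x = -38 mm (the right-hand end), one 60 mm wide at x = +46 mm (y = 0). 6 mm rod handles arch over both ends, to 63 mm up. Fixed. Origin: centre of underside; x along its length, roughly to the robot's left; z up
- pepper_mill: turned dark wooden pepper mill, round, 170 mm tall, 58 mm wide at the foot; its head, 50 mm wide from 123 to 159 mm above the foot, does not turn; small knob on top. 0.18 kg. Loose, upright. Origin at the centre of the underside, z up
- salt_shaker: salt shaker of glass with a grey domed cap, round, 44 mm wide up to 66 mm above the foot, then narrowing to about 34 mm at the cap, 90 mm tall, 0.1 kg. Loose, upright. Origin at the centre of the underside, z up
- spice_jar_a: small glass spice jar with a red screw cap, round, 45 mm across (body 42, cap 45), 106 mm tall, the cap being the top 21 mm, 0.11 kg; one of two alike which may take each other's place. Loose, upright. Origin at the centre of the underside, z up
- spice_jar_b: small glass spice jar with a red screw cap, round, 45 mm across (body 42, cap 45), 106 mm tall, the cap being the top 21 mm, 0.11 kg; one of two alike which may take each other's place. Loose, upright. Origin at the centre of the underside, z up
- jam_jar: jam jar: red contents, red lid, round, body 62 mm and lid 64 mm across, 97 mm tall, 0.36 kg. Loose, upright. Origin at the centre of the underside, z up
- honey_jar: honey jar: amber contents, grey lid, round, 71 mm across, 110 mm tall, 0.45 kg; not wanted in either caddy, a bystander that stands loose among the others. (Wall cupboards hang beyond the row, from z = 0.37 m up: fronts at x = 0.67 m, door handles at 0.64 m.) Origin at the centre of the underside, z up
Mind the look-alikes: they are no part of the job. What is shaped like the spice_jar_a but purple is not meant.

How it is judged:
At the end, for the whole second after the job is handed in: Mill in the supper caddy's middle well and jam in the breakfast caddy's wide well (within 12 mm along each caddy axis), shaker and one spice jar in the supper caddy's small wells, the other in the breakfast caddy's (11 mm); undersides 4 to 14 mm up, tilt under 0.12 rad, at rest; honey within 25 mm (x of pepper_mill in the frame of supper_caddy between -0.012 and 0.012 m and y of pepper_mill in the frame of supper_caddy between -0.012 and 0.012 m and z of pepper_mill in the frame of supper_caddy between 0.004 and 0.014 m and angle between each of pepper_mill, jam_jar's own z axis and vertical below 0.12 rad and x of jam_jar in the frame of breakfast_caddy between -0.05 and -0.026 m and y of jam_jar in the frame of breakfast_caddy between -0.012 and 0.012 m and z of jam_jar in the frame of breakfast_caddy between 0.004 and 0.014 m and (((x of salt_shaker in the frame of supper_caddy between -0.091 and -0.069 m and y of salt_shaker in the frame of supper_caddy between -0.011 and 0.011 m and z of salt_shaker in the frame of supper_caddy between 0.004 and 0.014 m and angle between salt_shaker's own z axis and vertical below 0.12 rad) and (x of spice_jar_a in the frame of supper_caddy between 0.069 and 0.091 m and y of spice_jar_a in the frame of supper_caddy between -0.011 and 0.011 m and z of spice_jar_a in the frame of supper_caddy between 0.004 and 0.014 m and angle between spice_jar_a's own z axis and vertical below 0.12 rad) and (x of spice_jar_b in the frame of breakfast_caddy between 0.035 and 0.057 m and y of spice_jar_b in the frame of breakfast_caddy between -0.011 and 0.011 m and z of spice_jar_b in the frame of breakfast_caddy between 0.004 and 0.014 m and angle between spice_jar_b's own z axis and vertical below 0.12 rad)) or ((x of salt_shaker in the frame of supper_caddy between 0.069 and 0.091 m and y of salt_shaker in the frame of supper_caddy between -0.011 and 0.011 m and z of salt_shaker in the frame of supper_caddy between 0.004 and 0.014 m and angle between salt_shaker's own z axis and vertical below 0.12 rad) and (x of spice_jar_a in the frame of supper_caddy between -0.091 and -0.069 m and y of spice_jar_a in the frame of supper_caddy between -0.011 and 0.011 m and z of spice_jar_a in the frame of supper_caddy between 0.004 and 0.014 m and angle between spice_jar_a's own z axis and vertical below 0.12 rad) and (x of spice_jar_b in the frame of breakfast_caddy between 0.035 and 0.057 m and y of spice_jar_b in the frame of breakfast_caddy between -0.011 and 0.011 m and z of spice_jar_b in the frame of breakfast_caddy between 0.004 and 0.014 m and angle between spice_jar_b's own z axis and vertical below 0.12 rad)) or ((x of salt_shaker in the frame of supper_caddy between -0.091 and -0.069 m and y of salt_shaker in the frame of supper_caddy between -0.011 and 0.011 m and z of salt_shaker in the frame of supper_caddy between 0.004 and 0.014 m and angle between salt_shaker's own z axis and vertical below 0.12 rad) and (x of spice_jar_b in the frame of supper_caddy between 0.069 and 0.091 m and y of spice_jar_b in the frame of supper_caddy between -0.011 and 0.011 m and z of spice_jar_b in the frame of supper_caddy between 0.004 and 0.014 m and angle between spice_jar_b's own z axis and vertical below 0.12 rad) and (x of spice_jar_a in the frame of breakfast_caddy between 0.035 and 0.057 m and y of spice_jar_a in the frame of breakfast_caddy between -0.011 and 0.011 m and z of spice_jar_a in the frame of breakfast_caddy between 0.004 and 0.014 m and angle between spice_jar_a's own z axis and vertical below 0.12 rad)) or ((x of salt_shaker in the frame of supper_caddy between 0.069 and 0.091 m and y of salt_shaker in the frame of supper_caddy between -0.011 and 0.011 m and z of salt_shaker in the frame of supper_caddy between 0.004 and 0.014 m and angle between salt_shaker's own z axis and vertical below 0.12 rad) and (x of spice_jar_b in the frame of supper_caddy between -0.091 and -0.069 m and y of spice_jar_b in the frame of supper_caddy between -0.011 and 0.011 m and z of spice_jar_b in the frame of supper_caddy between 0.004 and 0.014 m and angle between spice_jar_b's own z axis and vertical below 0.12 rad) and (x of spice_jar_a in the frame of breakfast_caddy between 0.035 and 0.057 m and y of spice_jar_a in the frame of breakfast_caddy between -0.011 and 0.011 m and z of spice_jar_a in the frame of breakfast_caddy between 0.004 and 0.014 m and angle between spice_jar_a's own z axis and vertical below 0.12 rad))) and linear speed of each of pepper_mill, salt_shaker, spice_jar_a, spice_jar_b, jam_jar below 0.02 m/s and distance of honey_jar from where it was at the start of the episode below 0.025 m); the robot touches nothing.
It fails at once if the honey jar is shifted by more than 25 mm (distance of honey_jar from where it was at the start of the episode above 0.025 m).
It fails at once if one of the things is knocked over (angle between any of pepper_mill, salt_shaker, spice_jar_a, spice_jar_b, jam_jar, honey_jar's own z axis and vertical above 0.8 rad).
It fails at once if a thing is dropped or rammed into a caddy (over 35 N between it and the caddy) (contact force between any of pepper_mill, salt_shaker, spice_jar_a, spice_jar_b, jam_jar and supper_caddy above 35 N or contact force between any of pepper_mill, salt_shaker, spice_jar_a, spice_jar_b, jam_jar and breakfast_caddy above 35 N).
It also fails if it takes over 126 s, if anything falls off the work surface, if the arm or the gripper's body presses on something with over 40 N, if the wrist force passes 120 N, or if a joint passes its speed limit or range.

## Working session

There is one attempt and no reset: what is moved stays moved. The work goes in short steps, Python scripts to look and compute and a tool call to move; the robot and the scene stay as the last step left them, time stands still between calls to the robot, and variables do not carry over. Pictures are saved under pics/ and viewed, at most 14 in all, crops included, and the job is handed in when it is done.

Besides the shell and the picture viewer there is one more tool, called after "Request:" as a command line: name --argument value ..., lists and objects as JSON in quotes. step_arm: Moves the arm, as the interface text tells. Its arguments: {"type":"object","properties":{"rows":{"type":"string"},"fingers":{"type":"number"},"grip_force":{"type":"number"}},"required":["rows"]}

```bash
mkdir -p pics
cat > h.py <<'E'
import numpy as np, cv2
from workcell import sensors, eyes, order
from scipy.spatial.transform import Rotation as R
def cal(n):
    c=eyes.calibration(n); A=np.array(c['attitude'],float)
    M=A if A.shape==(3,3) else (R.from_rotvec(A).as_matrix() if A.size==3 else R.from_quat(A).as_matrix())
    return np.array(c['K']),np.array(c['position']),M,c
def cloud(n,d,c=None):
    K,p,M,_=c or cal(n); v,u=np.mgrid[0:d.shape[0],0:d.shape[1]]
    P=np.stack([(u-K[0,2])/K[0,0]*d,-(v-K[1,2])/K[1,1]*d,-d],-1)
    W=P@M.T+p; W[d<=0]=np.nan; return W
E
python3 - <<'E'
from h import *
for n in ('top','side'):
    im,d=eyes.grab_frame(n); cv2.imwrite(f'pics/{n}0.png',im); np.savez(f'{n}0.npz',im=im,d=d)
    print(n,eyes.calibration(n))
print(sensors.get_state())
E
```

```text
top {'K': array([[428.78772845,   0.        , 321.56675603],
       [  0.        , 428.78772845, 191.74431007],
       [  0.        ,   0.        ,   1.        ]]), 'position': array([ 0.31673606, -0.01309541,  1.01593568]), 'attitude': array([ 0.13905024, -0.14173716, -1.57518995])}
side {'K': array([[500.94013215,   0.        , 316.4299461 ],
       [  0.        , 500.94013215, 199.55010779],
       [  0.        ,   0.        ,   1.        ]]), 'position': array([0.16190586, 0.43349391, 1.0055778 ]), 'attitude': array([ 0.23559993, -0.62669796, -2.40251056])}
{'clock': 0.1, 'joint_positions': array([ 1.01797959e+00,  2.87097695e-01,  1.57801605e+00,  2.28295206e-05,
        1.27859447e+00, -1.50022671e-01]), 'qvel': array([-0.00190017, -0.0011494 , -0.00232184, -0.00039339,  0.00330065,
       -0.00094211]), 'joint_efforts': array([ 6.31667535e-04, -4.07295156e+01, -2.93698204e+01, -1.24840235e-04,
        3.39051672e-03,  2.33157131e-06]), 'tool_pos': array([0.26427712, 0.6205034 , 0.2410796 ]), 'orientation': array([-0.62829899, -3.07735781,  0.00310746]), 'contact_force': array([-0.35818419,  0.63447803, -0.32182301]), 'torque': array([-0.02752198, -0.07300846, -0.01146785]), 'grasp_force': 0.0, 'width': 1.0008423688321604}
```

View pics/top0.png

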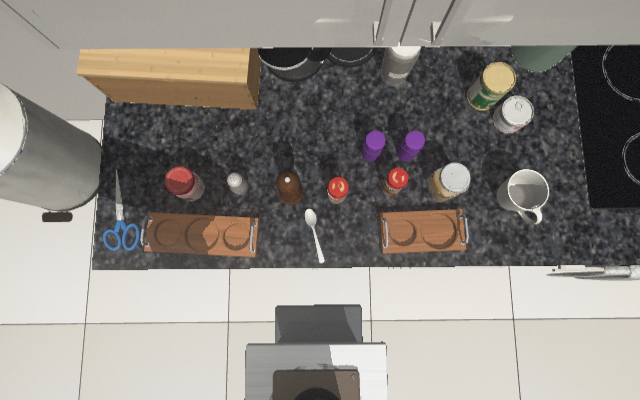

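View pics/side0.png

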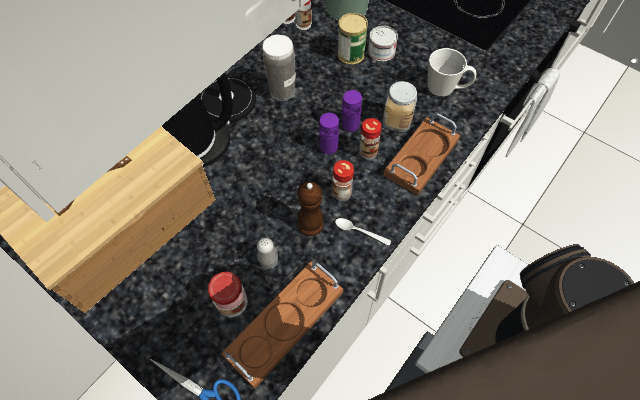

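Run:
```python
from h import *
z=np.load('top0.npz'); W=cloud('top',z['d']); im=z['im']
hsv=cv2.cvtColor(im,cv2.COLOR_BGR2HSV)
# objects: top lid patches by height
for n,(u,v),hz in [('jam',(182,182),.097),('salt',(236,181),.09),('mill',(289,183),.17),('spL',(338,186),.106),('spR',(397,178),.106),('hon',(453,178),.11),('purL',(375,140),.106),('purR',(412,140),.106)]:
    w=W[v-30:v+30,u-28:u+28].reshape(-1,3); w=w[np.isfinite(w).all(1)]
    t=w[(w[:,2]>hz-.025)&(w[:,2]<hz+.02)]
    mn=[np.percentile(t[:,i],2) for i in range(3)];mx=[np.percentile(t[:,i],98) for i in range(3)]
    print(n,len(t),'c',np.round((np.array(mn)+mx)/2,3),'ext',np.round(np.array(mx)-mn,3),np.round(mx[2],3))
h,s,v=hsv[...,0],hsv[...,1],hsv[...,2]
wood=((h<18)&(s>80)&(v>60)).astype(np.uint8)
for n,x0,x1 in(('supper',135,270),('breakfast',372,478)):
    m=np.zeros_like(wood); m[205:262,x0:x1]=wood[205:262,x0:x1]
    m=cv2.morphologyEx(m,cv2.MORPH_CLOSE,np.ones((9,9)))
    m&=1
    sel=(m>0)&(np.abs(W[...,2]-.024)<.012)
    P=W[sel][:,:2]; r=cv2.minAreaRect((P*1000).astype(np.float32)); print(n,r, np.median(W[sel][:,2]))
K,p,M,_=cal('top')
print(p,M[:,2])
```

```text
jam 715 c [0.512 0.296 0.087] ext [0.058 0.057 0.026] 0.1
salt 197 c [0.516 0.179 0.079] ext [0.031 0.031 0.023] 0.091
mill 365 c [0.497 0.056 0.157] ext [0.04  0.041 0.024] 0.169
spL 352 c [ 0.491 -0.05   0.101] ext [0.04  0.041 0.017] 0.11
spR 456 c [ 0.535 -0.177  0.098] ext [0.088 0.101 0.022] 0.109
hon 858 c [ 0.509 -0.303  0.099] ext [0.06  0.061 0.026] 0.112
purL 370 c [ 0.573 -0.148  0.099] ext [0.086 0.068 0.02 ] 0.11
purR 402 c [ 0.572 -0.199  0.098] ext [0.084 0.088 0.023] 0.109
supper ((399.54656982421875, 263.64276123046875), (257.554931640625, 90.0374755859375), 86.4260482788086) 0.023631226814728956
breakfast ((402.77093505859375, -248.052734375), (94.26087188720703, 192.74246215820312), 2.1383442878723145) 0.023349956817708795
[ 0.31673606 -0.01309541  1.01593568] [-0.17762125  0.00249707  0.98409576]
```

Run:
```python
from h import *
g={'jam':(.512,.296,.097,.032),'salt':(.516,.179,.09,.022),'mill':(.497,.056,.17,.025),'spL':(.491,-.05,.106,.0225),'spR':(.51,-.185,.106,.0225),'hon':(.509,-.303,.11,.0355)}
for n in('top','side'):
    z=np.load(n+'0.npz'); W=cloud(n,z['d']); _,p,_,_=cal(n)
    hsv=cv2.cvtColor(z['im'],cv2.COLOR_BGR2HSV); notpur=~((hsv[...,0]>115)&(hsv[...,0]<160)&(hsv[...,1]>80))
    for k,(x,y,hz,r) in g.items():
        lo=hz-.05 if k=='mill' else hz-.015
        m=(np.hypot(W[...,0]-x,W[...,1]-y)<r+.025)&(W[...,2]>lo)&(W[...,2]<hz+.012)&notpur
        if k=='mill': pass
        P=W[m]; top=P[P[:,2]>hz-(.006)]
        c,rr=cv2.minEnclosingCircle((top[:,:2]*1000).astype(np.float32)) if len(top) else ((0,0),0)
        c2,r2=cv2.minEnclosingCircle((P[:,:2]*1000).astype(np.float32)) if len(P) else ((0,0),0)
        print(n,k,len(P),'topmean',np.round(top.mean(0),4) if len(top) else 0,'topcirc',np.round(c,1),round(rr,1),'all',np.round(c2,1),round(r2,1))
    hh,s,v=hsv[...,0],hsv[...,1],hsv[...,2]
    wood=((hh<18)&(s>80)&(v>60))
    for k,cx,cy in(('sup',.4,.264),('brk',.403,-.248)):
        m=wood&(np.abs(W[...,2]-.022)<.007)&(np.hypot(W[...,0]-cx,W[...,1]-cy)<.15)
        print(n,k,cv2.minAreaRect((W[m][:,:2]*1000).astype(np.float32)))
im=np.load('side0.npz')['im']
cv2.imwrite('pics/crop1.png',cv2.resize(im[70:220,280:430],None,fx=4,fy=4,interpolation=cv2.INTER_CUBIC))
```

```text
top jam 676 topmean [0.5119 0.2965 0.0966] topcirc [512.2 297.2] 32.1 all [512.2 297.2] 32.1
top salt 182 topmean [0.5166 0.1796 0.0873] topcirc [516.4 179.7] 14.5 all [516.7 179.6] 17.2
top mill 450 topmean [0.4967 0.0547 0.1684] topcirc [497.3  54.8] 5.7 all [497.5  55.4] 25.0
top spL 348 topmean [ 0.4922 -0.0503  0.106 ] topcirc [492.5 -50.3] 22.0 all [492.2 -51.1] 22.7
top spR 346 topmean [ 0.512  -0.1807  0.106 ] topcirc [ 512.4 -181.3] 21.9 all [ 511.9 -180.7] 22.5
top hon 739 topmean [ 0.5109 -0.3036  0.109 ] topcirc [ 510.8 -304.9] 33.5 all [ 511.7 -304.5] 33.6
top sup ((416.7905578613281, 262.56097412109375), (257.5558166503906, 124.58503723144531), 86.4159927368164)
top brk ((433.5682373046875, -247.08949279785156), (156.53921508789062, 192.9716339111328), 1.688991904258728)
side jam 875 topmean [0.5087 0.2968 0.0974] topcirc [509.  296.3] 31.8 all [509.4 296.5] 32.1
side salt 215 topmean [0.5131 0.1785 0.0877] topcirc [513.1 178. ] 15.5 all [514.8 178.4] 18.1
side mill 534 topmean [0.4954 0.0541 0.1697] topcirc [496.5  53.6] 6.1 all [496.3  54.2] 25.1
side spL 359 topmean [ 0.4891 -0.0505  0.107 ] topcirc [490.5 -51.8] 23.2 all [490.3 -51.5] 23.5
side spR 328 topmean [ 0.5088 -0.1812  0.107 ] topcirc [ 510.5 -182.8] 23.2 all [ 510.3 -182.6] 23.4
side hon 558 topmean [ 0.5074 -0.304   0.1103] topcirc [ 506.7 -305.7] 34.6 all [ 506.7 -305.7] 34.6
side sup ((420.88446044921875, 259.89471435546875), (256.8184814453125, 138.6463623046875), 86.34264373779297)
side brk ((436.7141418457031, -248.31483459472656), (169.05397033691406, 196.9745330810547), 1.7133574485778809)
```

View pics/crop1.png

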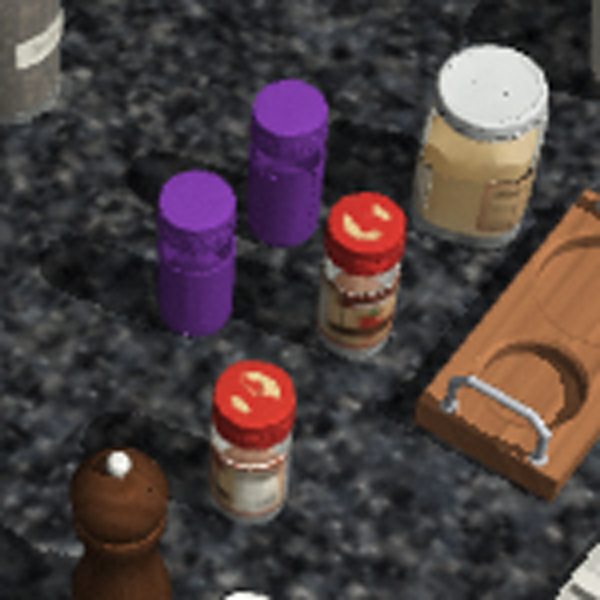

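Request:
step_arm --rows "20 -27 0 -0.9;20 -27 0 -0.9;20 -27 0 -0.9;20 -27 0 -0.9;20 -27 0 -0.9" --fingers 1 --grip_force 40

```text
clock: 0.52
tool_pos: [0.3649, 0.4845, 0.2416]
orientation: [-1.335, -2.843, 0.002]
contact_force: [0.5, 0.4, 0.2]
width: 0.999
grasp_force: 0.0
```

Request:
step_arm --rows "20 -27 0 -0.9;20 -27 0 -0.9;20 -27 0 -0.9;20 -27 0 -0.9;20 -27 0 -0.9"

```text
clock: 0.93
tool_pos: [0.465, 0.3494, 0.2418]
orientation: [-1.963, -2.452, 0.001]
contact_force: [0.7, 0.2, -0.7]
width: 0.999
grasp_force: 0.0
```

Request:
step_arm --rows "23 -27 0 -0.9;23 -27 0 -0.9;0 0 0 -0.35;0 0 0 0;0 0 0 0"

```text
clock: 1.35
tool_pos: [0.5103, 0.2967, 0.2417]
orientation: [-2.22, -2.222, 0.002]
contact_force: [-0.8, -0.5, 0.2]
width: 1.003
grasp_force: 0.0
```

Request:
step_arm --rows "0 0 -40 0;0 0 -40 0;0 0 -40 0;0 0 -30 0;0 0 -20 0"

```text
clock: 1.77
tool_pos: [0.507, 0.2972, 0.0679]
orientation: [-2.215, -2.224, 0.009]
contact_force: [0.0, -0.5, -0.4]
width: 1.001
grasp_force: 0.0
```

Request:
step_arm --rows "0 0 -12 0;0 0 0 0;0 0 0 0;0 0 0 0;0 0 0 0"

```text
clock: 2.18
tool_pos: [0.512, 0.2978, 0.0627]
orientation: [2.219, 2.221, 0.006]
contact_force: [0.4, 0.3, 0.4]
width: 1.0
grasp_force: 0.0
```

Request:
step_arm --rows "0 0 0 0;0 0 0 0;0 0 0 0;0 0 0 0;0 0 0 0" --fingers -1

```text
clock: 2.6
tool_pos: [0.5116, 0.2973, 0.062]
orientation: [2.221, 2.221, 0.003]
contact_force: [-0.0, -0.4, 7.3]
width: 0.724
grasp_force: 42.9
```

Request:
step_arm --rows "0 0 0 0;0 0 0 0;0 0 0 0;0 0 0 0;0 0 0 0"

```text
clock: 3.02
tool_pos: [0.5116, 0.2973, 0.062]
orientation: [2.221, 2.221, 0.003]
contact_force: [-0.8, -0.3, 5.6]
width: 0.727
grasp_force: 42.9
```

Request:
step_arm --rows "0 0 5 0;0 0 10 0;0 0 10 0;0 0 10 0;0 0 10 0"

```text
clock: 3.43
tool_pos: [0.5104, 0.2969, 0.1062]
orientation: [-2.221, -2.222, 0.0]
contact_force: [-0.9, 0.1, -3.8]
width: 0.726
grasp_force: 44.5
```

Request:
step_arm --rows "0 0 30 0;0 0 35 0;0 0 35 0;0 0 35 0;0 0 20 0"

```text
clock: 3.85
tool_pos: [0.5118, 0.2975, 0.2665]
orientation: [2.219, 2.22, 0.011]
contact_force: [1.7, -0.0, -2.8]
width: 0.729
grasp_force: 45.2
```

Request:
step_arm --rows "-3 -20 0 0;-6 -33 0 0;-7 -38 0 0;-7 -38 0 0;-7 -38 0 0"

```text
clock: 4.27
tool_pos: [0.4796, 0.1287, 0.261]
orientation: [2.219, 2.223, 0.001]
contact_force: [2.3, -1.2, -3.5]
width: 0.728
grasp_force: 45.2
```

Request:
step_arm --rows "-7 -38 0 0;-7 -38 0 0;-7 -38 0 0;-7 -38 0 0;-7 -38 0 0"

```text
clock: 4.68
tool_pos: [0.4446, -0.0615, 0.2612]
orientation: [2.22, 2.221, 0.001]
contact_force: [0.4, 0.6, -3.9]
width: 0.729
grasp_force: 45.2
```

Request:
step_arm --rows "-7 -38 0 0;-7 -38 0 0;-7 -38 0 0;-7 -38 0 0;-7 -38 0 0"

```text
clock: 5.1
tool_pos: [0.4096, -0.2516, 0.2613]
orientation: [2.22, 2.22, 0.0]
contact_force: [1.0, -0.0, -3.0]
width: 0.731
grasp_force: 45.2
```

Request:
step_arm --rows "0 -25 0 0;0 -11 0 0;0 0 0 0;0 0 0 0;0 0 0 0"

```text
clock: 5.52
tool_pos: [0.4106, -0.2847, 0.2603]
orientation: [-2.219, -2.222, -0.001]
contact_force: [-0.3, 0.2, -3.3]
width: 0.725
grasp_force: 45.2
```

Request:
step_arm --rows "-7 -1 -30 0;0 0 -35 0;0 0 -35 0;0 0 -30 0;0 0 -20 0"

```text
clock: 5.93
tool_pos: [0.4026, -0.2838, 0.1071]
orientation: [-2.215, -2.221, -0.001]
contact_force: [-0.2, -0.6, -3.6]
width: 0.729
grasp_force: 45.2
```

Request:
step_arm --rows "0 0 0 0;0 0 0 0;0 0 0 0"

```text
clock: 6.18
tool_pos: [0.4048, -0.2872, 0.1122]
orientation: [2.217, 2.221, 0.0]
contact_force: [0.5, 0.6, -2.2]
width: 0.731
grasp_force: 45.3
```

Run:
```python
from h import *
im,d=eyes.grab_frame('top'); im2,_=eyes.grab_frame('wrist')
a=cv2.resize(im[120:280,340:500],(480,480)); b=im2[:, :][::1]; b=cv2.resize(b,None,fx=.5,fy=.5)
o=np.zeros((480,800,3),np.uint8); o[:,:480]=a; o[:200,480:800]=b; cv2.imwrite('pics/j1.png',o)
print(sensors.get_state()['tool_pos'])
```

```text
[ 0.40504307 -0.28794749  0.11294054]
```

View pics/j1.png

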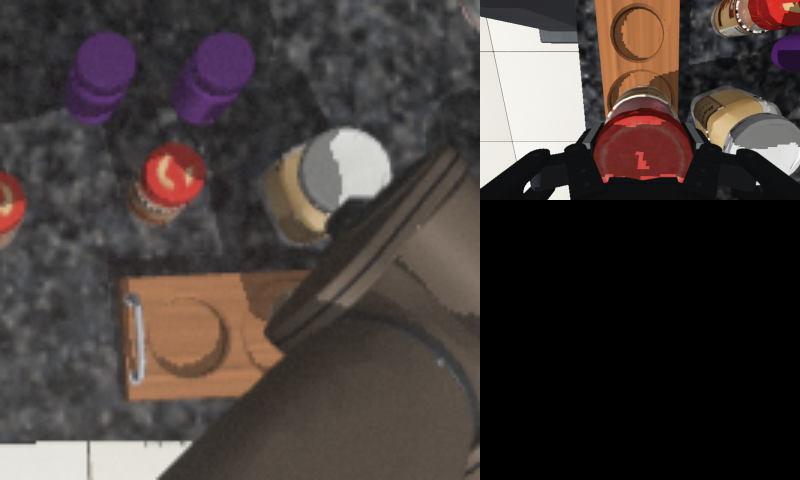

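Request:
step_arm --rows "-2 1 -8 0;0 0 -8 0;0 0 -8 0;0 0 -6 0;0 0 -4 0"

```text
clock: 6.7
tool_pos: [0.4009, -0.2855, 0.0748]
orientation: [-2.22, -2.22, -0.0]
contact_force: [-0.4, -0.0, -3.9]
width: 0.731
grasp_force: 45.4
```

Request:
step_arm --rows "0 0 -1 0;0 0 -1 0;0 0 -1 0;0 0 -1 0;0 0 0 0"

```text
clock: 7.12
tool_pos: [0.4017, -0.2861, 0.0724]
orientation: [2.221, 2.222, -0.0]
contact_force: [-1.0, -0.3, -3.3]
width: 0.731
grasp_force: 45.4
```

Request:
step_arm --rows "0 0 -1 0;0 0 -1 0;0 0 0 0;0 0 0 0"

```text
clock: 7.45
tool_pos: [0.4019, -0.2864, 0.071]
orientation: [2.22, 2.221, -0.0]
contact_force: [0.3, 1.0, 1.5]
width: 0.735
grasp_force: 45.4
```

Request:
step_arm --rows "0 0 0 0;0 0 0 0;0 0 0 0;0 0 0 0;0 0 0 0" --fingers 0.75

```text
clock: 7.87
tool_pos: [0.4016, -0.2861, 0.0704]
orientation: [2.221, 2.222, -0.0]
contact_force: [-0.3, -0.6, -0.1]
width: 0.873
grasp_force: 0.0
```

Request:
step_arm --rows "0 0 10 0;0 0 25 0;0 0 35 0;0 0 40 0;0 0 40 0"

```text
clock: 8.28
tool_pos: [0.4011, -0.2855, 0.2222]
orientation: [-2.22, -2.221, -0.0]
contact_force: [1.4, -0.8, -0.9]
width: 0.876
grasp_force: 0.0
```

Request:
step_arm --rows "20 20 0 0.95;20 22 0 0.95;20 22 0 0.95;20 20 0 0.95;14 10 0 0.95" --fingers 0.5

```text
clock: 8.7
tool_pos: [0.4968, -0.19, 0.2214]
orientation: [1.596, 2.704, 0.001]
contact_force: [0.4, -0.1, 0.0]
width: 0.75
grasp_force: 0.0
```

Request:
step_arm --rows "14 11 0 0.95;0 0 0 0.95;0 0 0 0.95;0 0 0 0.95;0 0 0 0.95"

```text
clock: 9.12
tool_pos: [0.5097, -0.1808, 0.2211]
orientation: [0.883, 3.014, -0.0]
contact_force: [-0.6, 0.4, -0.5]
width: 0.748
grasp_force: 0.0
```

Request:
step_arm --rows "0 0 0 0.95;0 0 0 0.95;0 0 0 0.95;0 0 0 0.95;0 0 0 0.75"

```text
clock: 9.53
tool_pos: [0.5096, -0.181, 0.2211]
orientation: [0.148, 3.138, -0.0]
contact_force: [-0.4, -0.2, -0.5]
width: 0.749
grasp_force: 0.0
```

Request:
step_arm --rows "0 0 0 0.95;0 0 0 0;0 0 0 0;0 0 0 0"

```text
clock: 9.87
tool_pos: [0.5096, -0.181, 0.2207]
orientation: [0.003, 3.141, -0.0]
contact_force: [0.1, 0.1, 0.4]
width: 0.748
grasp_force: 0.0
```

Request:
step_arm --rows "2 -1 -35 0;0 0 -40 0;0 0 -35 0;0 0 -20 0;0 0 -13 0" --grip_force 30

```text
clock: 10.28
tool_pos: [0.5096, -0.1809, 0.0738]
orientation: [-0.002, -3.137, -0.005]
contact_force: [0.2, -0.7, -0.5]
width: 0.75
grasp_force: 0.0
```

Request:
step_arm --rows "0 0 0 0;0 0 0 0;0 0 0 0"

```text
clock: 10.53
tool_pos: [0.5125, -0.1825, 0.0787]
orientation: [0.0, 3.14, -0.002]
contact_force: [1.1, 0.7, 0.3]
width: 0.75
grasp_force: 0.0
```

Request:
step_arm --rows "0 0 0 0;0 0 0 0;0 0 0 0;0 0 0 0;0 0 0 0" --fingers -1

```text
clock: 10.95
tool_pos: [0.5128, -0.1827, 0.0793]
orientation: [-0.0, 3.139, -0.003]
contact_force: [-0.5, 0.6, 7.3]
width: 0.511
grasp_force: 30.9
```

Request:
step_arm --rows "0 0 0 0;0 0 0 0;0 0 0 0"

```text
clock: 11.2
tool_pos: [0.5128, -0.1827, 0.0792]
orientation: [-0.0, 3.139, -0.003]
contact_force: [-0.5, 0.3, 5.9]
width: 0.513
grasp_force: 30.9
```

Request:
step_arm --rows "0 0 5 0;0 0 15 0;0 0 20 0;0 0 20 0;0 0 10 0"

```text
clock: 11.62
tool_pos: [0.5122, -0.1823, 0.1495]
orientation: [-0.001, 3.139, -0.002]
contact_force: [0.1, -0.7, -0.8]
width: 0.511
grasp_force: 30.7
```

Request:
step_arm --rows "0 0 0 0;0 0 0 0"

```text
clock: 11.78
tool_pos: [0.5114, -0.1819, 0.1473]
orientation: [-0.001, 3.141, -0.0]
contact_force: [-0.7, -0.2, -1.1]
width: 0.515
grasp_force: 30.7
```

Request:
step_arm --rows "-20 0 20 -0.9;-25 -5 0 -0.9;-25 -5 0 -0.9;-25 -6 0 -0.9;-17 -6 0 -0.9"

```text
clock: 12.2
tool_pos: [0.3968, -0.2029, 0.1649]
orientation: [-0.739, -3.049, -0.003]
contact_force: [0.4, -0.9, -0.8]
width: 0.513
grasp_force: 30.9
```

Request:
step_arm --rows "0 0 0 -0.9;0 0 0 -0.9;0 0 0 -0.9;0 0 0 -0.9;0 0 0 -0.9"

```text
clock: 12.62
tool_pos: [0.3985, -0.2033, 0.1653]
orientation: [-1.431, -2.793, -0.001]
contact_force: [-1.3, -1.0, -0.5]
width: 0.515
grasp_force: 31.0
```

Request:
step_arm --rows "0 0 0 -0.9;0 0 0 -0.9;0 0 0 -0.9;0 0 0 -0.9;0 0 0 -0.9"

```text
clock: 13.03
tool_pos: [0.3985, -0.2032, 0.1652]
orientation: [-2.043, -2.381, 0.0]
contact_force: [-0.1, 0.2, -2.0]
width: 0.51
grasp_force: 31.0
```

Request:
step_arm --rows "0 0 0 -0.9;0 0 0 -0.6;0 0 0 0;0 0 0 0;0 0 0 0"

```text
clock: 13.45
tool_pos: [0.3991, -0.2036, 0.1663]
orientation: [-2.218, -2.222, 0.0]
contact_force: [-0.4, 0.1, -1.0]
width: 0.509
grasp_force: 31.0
```

Request:
step_arm --rows "1 0 -20 0;0 0 -25 0;0 0 -15 0;0 0 -8 0;0 0 -4 0"

```text
clock: 13.87
tool_pos: [0.3997, -0.2033, 0.0937]
orientation: [-2.218, -2.22, 0.0]
contact_force: [-0.5, 0.5, -1.1]
width: 0.51
grasp_force: 31.0
```

Request:
step_arm --rows "0 0 -1 0;0 0 -1 0;0 0 -1 0;0 0 0 0;0 0 0 0"

```text
clock: 14.28
tool_pos: [0.401, -0.2044, 0.0931]
orientation: [2.22, 2.221, 0.0]
contact_force: [-1.2, 0.7, -0.3]
width: 0.514
grasp_force: 31.0
```

Request:
step_arm --rows "0 0 -1 0;0 0 -1 0;0 0 0 0;0 0 0 0"

```text
clock: 14.62
tool_pos: [0.4005, -0.204, 0.0903]
orientation: [-2.221, -2.222, -0.0]
contact_force: [-0.8, -0.2, -0.1]
width: 0.513
grasp_force: 31.0
```

Request:
step_arm --rows "0 0 -1 0;0 0 0 0;0 0 -1 0;0 0 0 0;0 0 0 0"

```text
clock: 15.03
tool_pos: [0.4006, -0.2041, 0.0883]
orientation: [2.221, 2.222, 0.0]
contact_force: [0.2, -0.1, -0.8]
width: 0.51
grasp_force: 31.1
```

Request:
step_arm --rows "0 0 -1 0;0 0 0 0;0 0 0 0"

```text
clock: 15.28
tool_pos: [0.4008, -0.2043, 0.0883]
orientation: [-2.221, -2.222, 0.001]
contact_force: [-2.4, 1.0, 5.3]
width: 0.511
grasp_force: 31.5
```

Request:
step_arm --rows "0 0 0 0;0 0 0 0;0 0 0 0;0 0 0 0" --fingers 0.4

```text
clock: 15.62
tool_pos: [0.4005, -0.204, 0.0872]
orientation: [-2.221, -2.222, 0.0]
contact_force: [-0.5, -0.8, 0.5]
width: 0.694
grasp_force: 0.0
```

Request:
step_arm --rows "0 0 10 0;0 0 25 0;0 0 35 0;0 0 35 0;0 0 15 0"

```text
clock: 16.03
tool_pos: [0.4023, -0.2054, 0.2131]
orientation: [2.215, 2.216, 0.001]
contact_force: [1.1, -1.0, -0.0]
width: 0.7
grasp_force: 0.0
```

Request:
step_arm --rows "18 30 5 0;18 31 5 0;18 31 0 0;18 31 0 0;18 30 0 0"

```text
clock: 16.45
tool_pos: [0.4913, -0.0494, 0.2185]
orientation: [2.22, 2.221, 0.001]
contact_force: [0.7, -0.6, -0.1]
width: 0.704
grasp_force: 0.0
```

Request:
step_arm --rows "0 0 0 0;0 0 0 0;0 0 0 0"

```text
clock: 16.7
tool_pos: [0.4904, -0.051, 0.2176]
orientation: [2.22, 2.223, -0.001]
contact_force: [-0.6, -0.6, -0.5]
width: 0.697
grasp_force: 0.0
```

Run:
```python
from h import *
im,d=eyes.grab_frame('side'); np.savez('side1.npz',im=im,d=d)
cv2.imwrite('pics/s1.png',cv2.resize(im[60:260,240:480],(720,600)))
W=cloud('side',d); hsv=cv2.cvtColor(im,cv2.COLOR_BGR2HSV)
red=((hsv[...,0]<8)|(hsv[...,0]>172))&(hsv[...,1]>120)
for k,x,y,zt in(('jam',.403,-.286,.106),('sp',.400,-.2021,.115)):
    m=(np.hypot(W[...,0]-x,W[...,1]-y)<.045)&(W[...,2]>zt-.006)&(W[...,2]<zt+.02)
    P=W[m]; print(k,len(P),P.mean(0) if len(P) else 0)
```

```text
jam 0 0
sp 298 [ 0.39833738 -0.20088475  0.1158769 ]
```

View pics/s1.png

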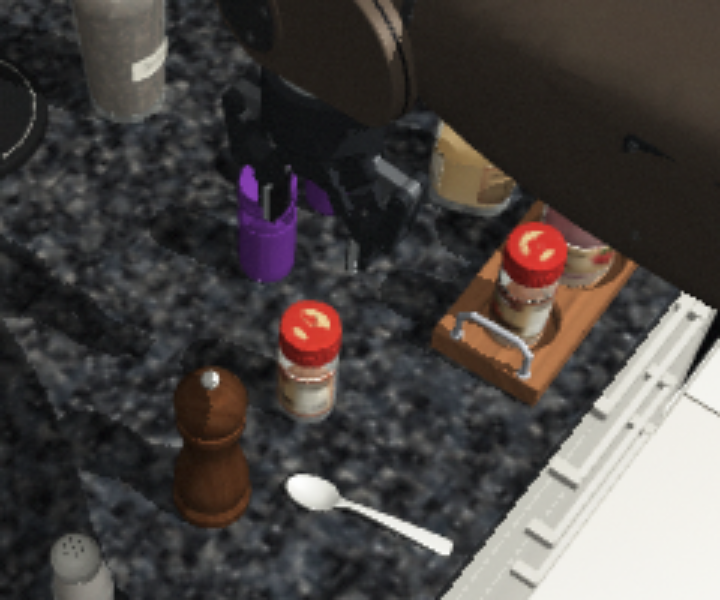

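Request:
step_arm --rows "1 0 -35 0;0 0 -40 0;0 0 -35 0;0 0 -20 0;0 0 -9 0"

```text
clock: 17.17
tool_pos: [0.4884, -0.0516, 0.0747]
orientation: [-2.22, -2.215, 0.005]
contact_force: [-0.8, 0.2, 0.5]
width: 0.702
grasp_force: 0.0
```

Request:
step_arm --rows "0 0 0 0;0 0 0 0;0 0 0 0"

```text
clock: 17.42
tool_pos: [0.4931, -0.052, 0.0804]
orientation: [2.22, 2.218, 0.003]
contact_force: [1.8, -0.5, 0.3]
width: 0.698
grasp_force: 0.0
```

Request:
step_arm --rows "0 0 0 0;0 0 0 0;0 0 0 0;0 0 0 0;0 0 0 0" --fingers -1

```text
clock: 17.83
tool_pos: [0.493, -0.0516, 0.0806]
orientation: [2.218, 2.22, 0.002]
contact_force: [-1.9, -0.4, 5.9]
width: 0.51
grasp_force: 30.2
```

Request:
step_arm --rows "0 0 0 0;0 0 0 0;0 0 0 0"

```text
clock: 18.08
tool_pos: [0.493, -0.0516, 0.0806]
orientation: [2.218, 2.22, 0.002]
contact_force: [-1.6, -0.2, 5.7]
width: 0.515
grasp_force: 30.2
```

Request:
step_arm --rows "0 0 5 0;0 0 25 0;0 0 40 0;0 0 40 0;0 0 40 0"

```text
clock: 18.5
tool_pos: [0.4907, -0.0506, 0.2296]
orientation: [-2.22, -2.221, 0.001]
contact_force: [0.5, -0.6, -1.9]
width: 0.509
grasp_force: 31.0
```

Request:
step_arm --rows "0 0 30 0;0 0 20 0;0 0 0 0;0 0 0 0"

```text
clock: 18.83
tool_pos: [0.4919, -0.051, 0.2795]
orientation: [2.219, 2.22, 0.002]
contact_force: [0.4, -0.3, -2.3]
width: 0.512
grasp_force: 31.1
```

Request:
step_arm --rows "-8 25 0 0;-8 38 0 0;-8 38 0 0;-8 38 0 0;-8 38 0 0"

```text
clock: 19.25
tool_pos: [0.4495, 0.1274, 0.2752]
orientation: [-2.22, -2.219, 0.006]
contact_force: [0.9, 0.1, -1.1]
width: 0.514
grasp_force: 31.1
```

Request:
step_arm --rows "-8 38 0 0;-8 38 0 0;-8 38 0 0;-8 38 0 0;-8 38 0 0"

```text
clock: 19.67
tool_pos: [0.4094, 0.3173, 0.2752]
orientation: [-2.22, -2.221, 0.007]
contact_force: [0.9, 0.3, -0.9]
width: 0.515
grasp_force: 31.1
```

Request:
step_arm --rows "-8 20 0 0;0 7 0 0;0 0 0 0;0 0 0 0;0 0 0 0"

```text
clock: 20.08
tool_pos: [0.4037, 0.3417, 0.2772]
orientation: [-2.222, -2.22, 0.003]
contact_force: [-0.1, 0.2, 0.4]
width: 0.514
grasp_force: 31.1
```

Request:
step_arm --rows "0 0 -35 0;0 0 -40 0;0 0 -40 0;0 0 -35 0;0 0 -20 0"

```text
clock: 20.5
tool_pos: [0.4017, 0.3399, 0.1036]
orientation: [-2.223, -2.218, 0.011]
contact_force: [-0.7, 0.7, -1.8]
width: 0.517
grasp_force: 31.1
```

Request:
step_arm --rows "0 0 0 0;0 0 0 0;0 0 0 0"

```text
clock: 20.75
tool_pos: [0.4053, 0.3429, 0.1103]
orientation: [2.222, 2.22, 0.005]
contact_force: [0.6, 0.1, -1.0]
width: 0.51
grasp_force: 31.1
```

Request:
step_arm --rows "-2 0 -8 0;0 0 -5 0;0 0 -3 0;0 0 -1 0;0 0 0 0"

```text
clock: 21.17
tool_pos: [0.4014, 0.343, 0.0912]
orientation: [-2.221, -2.222, 0.0]
contact_force: [-0.3, 0.5, -0.7]
width: 0.515
grasp_force: 31.1
```

Request:
step_arm --rows "0 0 -1 0;0 0 0 0;0 0 -1 0;0 0 0 0;0 0 0 0"

```text
clock: 21.58
tool_pos: [0.4018, 0.3431, 0.0896]
orientation: [2.221, 2.222, 0.001]
contact_force: [-0.8, 0.7, 0.1]
width: 0.515
grasp_force: 31.2
```

Request:
step_arm --rows "0 0 -1 0;0 0 0 0;0 0 0 0"

```text
clock: 21.83
tool_pos: [0.4019, 0.3434, 0.0896]
orientation: [-2.221, -2.222, -0.001]
contact_force: [-1.7, -0.7, 5.0]
width: 0.512
grasp_force: 31.8
```

Request:
step_arm --rows "0 0 0 0;0 0 0 0;0 0 0 0;0 0 0 0" --fingers 0.4

```text
clock: 22.17
tool_pos: [0.4015, 0.3429, 0.0881]
orientation: [-2.221, -2.222, 0.0]
contact_force: [0.8, -0.1, -0.3]
width: 0.701
grasp_force: 0.0
```

Request:
step_arm --rows "0 0 10 0;0 0 25 0;0 0 30 0;0 0 25 0;0 0 10 0"

```text
clock: 22.58
tool_pos: [0.4034, 0.3441, 0.1933]
orientation: [2.219, 2.221, 0.012]
contact_force: [0.3, 0.1, 0.8]
width: 0.702
grasp_force: 0.0
```

Request:
step_arm --rows "18 -28 0 0;23 -33 0 0;23 -33 0 0;23 -33 0 0;20 -28 0 0"

```text
clock: 23.0
tool_pos: [0.5093, 0.1859, 0.1881]
orientation: [2.221, 2.221, -0.001]
contact_force: [0.1, 0.9, -0.5]
width: 0.698
grasp_force: 0.0
```

Request:
step_arm --rows "6 -10 0 0;0 0 0 0;0 0 0 0;0 0 0 0"

```text
clock: 23.33
tool_pos: [0.5136, 0.1789, 0.1878]
orientation: [-2.219, -2.222, 0.001]
contact_force: [-0.3, 0.2, -0.2]
width: 0.698
grasp_force: 0.0
```

Run:
```python
from h import *
im2,_=eyes.grab_frame('wrist'); im,d=eyes.grab_frame('top')
o=np.zeros((480,800,3),np.uint8); o[:,:480]=cv2.resize(im[130:270,130:270],(480,480)); o[:200,480:]=cv2.resize(im2,None,fx=.5,fy=.5); cv2.imwrite('pics/w2.png',o)
W=cloud('top',d)
for k,x,y,zt in(('sp',.403,.343,.115),('jam',.403,-.286,.106),('sp2',.4,-.202,.115)):
    m=(np.hypot(W[...,0]-x,W[...,1]-y)<.04)&(np.abs(W[...,2]-zt)<.006); P=W[m]; print(k,len(P),P.mean(0) if len(P) else 0)
```

```text
sp 0 0
jam 687 [ 0.40278408 -0.28475255  0.1052105 ]
sp2 343 [ 0.40144326 -0.20102388  0.1148316 ]
```

View pics/w2.png

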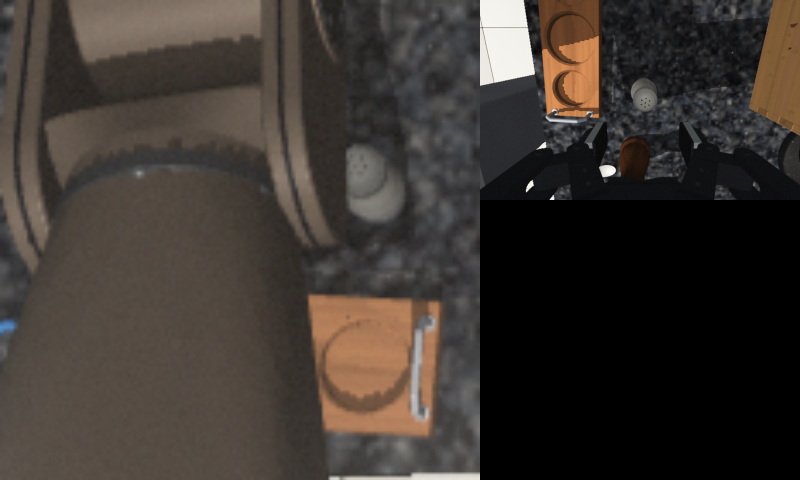

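Run:
```python
from h import *
print(sensors.get_state()['tool_pos'],cal('wrist')[1])
```

```text
[0.51357202 0.17927321 0.1880794 ] [0.51349884 0.24486577 0.32132452]
```

Request:
step_arm --rows "2 0 -35 0;0 0 -40 0;0 0 -35 0;0 0 -25 0;0 0 -12 0"

```text
clock: 23.85
tool_pos: [0.5129, 0.1787, 0.0372]
orientation: [-2.216, -2.221, 0.009]
contact_force: [-0.9, -0.2, -1.0]
width: 0.702
grasp_force: 0.0
```

Request:
step_arm --rows "0 0 0 0;0 0 0 0;0 0 0 0"

```text
clock: 24.1
tool_pos: [0.5182, 0.1787, 0.0435]
orientation: [2.219, 2.221, 0.005]
contact_force: [0.1, 0.5, 0.8]
width: 0.702
grasp_force: 0.0
```

Request:
step_arm --rows "0 0 0 0;0 0 0 0;0 0 0 0;0 0 0 0;0 0 0 0" --fingers -1

```text
clock: 24.52
tool_pos: [0.5175, 0.1784, 0.0439]
orientation: [2.221, 2.221, 0.003]
contact_force: [-2.3, 0.4, 6.3]
width: 0.446
grasp_force: 29.6
```

Request:
step_arm --rows "0 0 0 0;0 0 0 0;0 0 0 0"

```text
clock: 24.77
tool_pos: [0.5175, 0.1785, 0.0439]
orientation: [2.221, 2.221, 0.003]
contact_force: [-3.8, -0.2, 6.9]
width: 0.446
grasp_force: 29.6
```

Request:
step_arm --rows "0 0 5 0;0 0 20 0;0 0 20 0;0 0 20 0;0 0 10 0"

```text
clock: 25.18
tool_pos: [0.5183, 0.1782, 0.1198]
orientation: [2.219, 2.219, 0.007]
contact_force: [0.2, -0.6, -0.1]
width: 0.446
grasp_force: 30.1
```

Request:
step_arm --rows "0 0 0 0;0 0 0 0"

```text
clock: 25.35
tool_pos: [0.5169, 0.1779, 0.1168]
orientation: [2.22, 2.221, 0.002]
contact_force: [0.7, 0.5, -1.1]
width: 0.443
grasp_force: 30.1
```

Run:
```python
from h import *
im,_=eyes.grab_frame('wrist'); im2,_=eyes.grab_frame('side')
o=np.zeros((560,800,3),np.uint8); o[:300,:480]=cv2.resize(im[100:400,80:560],(480,300)); 
o[:560,480:800]=cv2.resize(im2[170:345,200:300],(320,560)); cv2.imwrite('pics/w3.png',o)
```

```text
(no output)
```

View pics/w3.png

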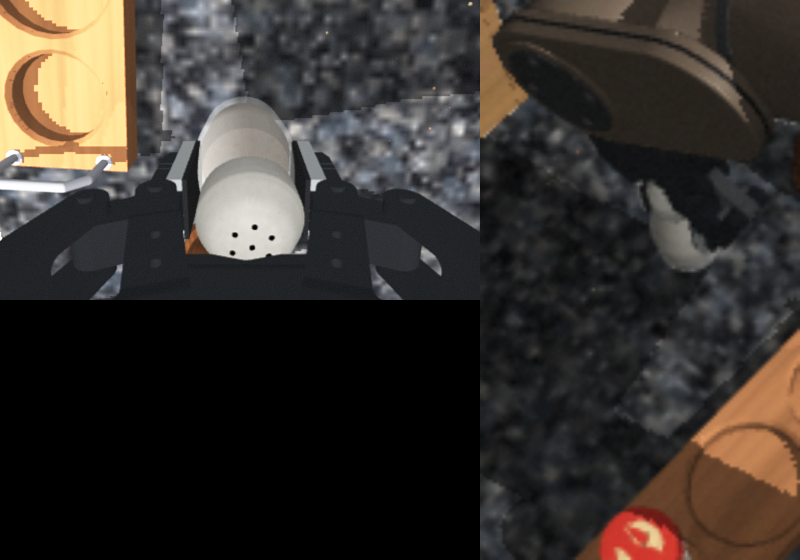

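Request:
step_arm --rows "-15 0 5 0;-25 1 5 0;-30 2 0 0;-30 2 0 0;-18 0 0 0"

```text
clock: 25.87
tool_pos: [0.3946, 0.1828, 0.1239]
orientation: [-2.218, -2.22, 0.007]
contact_force: [-0.3, 0.4, -1.0]
width: 0.446
grasp_force: 30.1
```

Request:
step_arm --rows "-6 0 0 0;0 0 0 0;0 0 0 0;0 0 0 0"

```text
clock: 26.2
tool_pos: [0.3937, 0.1829, 0.1265]
orientation: [2.221, 2.221, 0.001]
contact_force: [0.3, 0.1, -1.2]
width: 0.445
grasp_force: 30.1
```

Run:
```python
from h import *
st=sensors.get_state(); c=cal('wrist'); im,d=eyes.grab_frame('wrist'); W=cloud('wrist',d,c); t=st['tool_pos']; print(t)
hsv=cv2.cvtColor(im,cv2.COLOR_BGR2HSV)
r=W-t
for lo in np.arange(-.045,.05,.01):
    m=(np.abs(r[...,0])<.016)&(r[...,1]>-.03)&(r[...,1]<.04)&(r[...,2]>lo)&(r[...,2]<=lo+.01)
    P=r[m]
    if len(P)>5: print(round(lo,3),len(P),'ymax',np.round(np.percentile(P[:,1],97)*1000,1),'xmean',np.round(P[:,0].mean()*1000,1))
m=(np.hypot(r[...,0],r[...,1])<.04)&(r[...,2]>.025)&(hsv[...,2]>110); P=r[m]; print(P.mean(0),P[:,2].max())
```

```text
[0.39374951 0.18292757 0.12648178]
-0.045 72 ymax 21.2 xmean -1.1
-0.035 215 ymax 21.9 xmean -1.8
-0.025 287 ymax 22.5 xmean -1.1
-0.015 726 ymax 22.6 xmean -0.1
-0.005 1045 ymax 21.2 xmean -0.5
0.005 1282 ymax 19.2 xmean -0.5
0.015 1206 ymax 17.4 xmean -0.5
0.025 1232 ymax 17.0 xmean 0.1
0.035 4996 ymax 16.0 xmean 0.6
0.045 2556 ymax 9.6 xmean 0.8
[0.00049539 0.00529996 0.04470357] 0.08444624103751003
```

Request:
step_arm --rows "0 0 -15 0;0 0 -20 0;0 0 -17 0;0 0 -10 0;0 0 -5 0"

```text
clock: 26.67
tool_pos: [0.3922, 0.1827, 0.0577]
orientation: [-2.22, -2.22, 0.004]
contact_force: [-0.1, -0.9, -1.1]
width: 0.445
grasp_force: 30.1
```

Request:
step_arm --rows "0 0 -1 0;0 0 0 0;0 0 -1 0;0 0 0 0;0 0 0 0"

```text
clock: 27.08
tool_pos: [0.3932, 0.1831, 0.0581]
orientation: [2.22, 2.221, 0.002]
contact_force: [0.7, -0.0, -1.6]
width: 0.444
grasp_force: 30.1
```

Request:
step_arm --rows "0 0 -1 0;0 0 0 0;0 0 -1 0;0 0 0 0;0 0 0 0"

```text
clock: 27.5
tool_pos: [0.3925, 0.183, 0.0553]
orientation: [-2.221, -2.222, 0.0]
contact_force: [-0.3, 0.3, -0.9]
width: 0.447
grasp_force: 30.1
```

Request:
step_arm --rows "0 0 -1 0;0 0 0 0;0 0 -1 0;0 0 0 0;0 0 0 0"

```text
clock: 27.92
tool_pos: [0.3925, 0.183, 0.0532]
orientation: [-2.221, -2.222, 0.0]
contact_force: [0.8, 0.1, -0.5]
width: 0.438
grasp_force: 30.1
```

Request:
step_arm --rows "0 0 -1 0;0 0 0 0;0 0 0 0;0 0 0 0"

```text
clock: 28.25
tool_pos: [0.3927, 0.1831, 0.0529]
orientation: [-2.221, -2.222, 0.0]
contact_force: [-2.8, -0.0, 5.7]
width: 0.443
grasp_force: 31.2
```

Request:
step_arm --rows "0 0 0 0;0 0 0 0;0 0 0 0;0 0 0 0" --fingers 0.4

```text
clock: 28.58
tool_pos: [0.3926, 0.1829, 0.0522]
orientation: [2.221, 2.222, 0.0]
contact_force: [0.2, -0.5, 0.7]
width: 0.699
grasp_force: 0.0
```

Request:
step_arm --rows "0 0 10 0;0 0 30 0;0 0 40 0;0 0 40 0;0 0 40 0"

```text
clock: 29.0
tool_pos: [0.392, 0.1829, 0.2145]
orientation: [-2.221, -2.222, 0.0]
contact_force: [0.6, 0.2, 0.6]
width: 0.699
grasp_force: 0.0
```

Request:
step_arm --rows "0 0 20 0;20 -25 0 0;24 -30 0 0;24 -30 0 0;24 -28 0 0" --fingers 0.6

```text
clock: 29.42
tool_pos: [0.4854, 0.0686, 0.2336]
orientation: [2.219, 2.221, 0.002]
contact_force: [0.0, 1.0, -0.3]
width: 0.802
grasp_force: 0.0
```

Request:
step_arm --rows "12 -15 0 0;0 0 0 0;0 0 0 0;0 0 0 0"

```text
clock: 29.75
tool_pos: [0.4959, 0.0555, 0.2324]
orientation: [-2.22, -2.221, 0.0]
contact_force: [0.4, 0.3, -0.6]
width: 0.8
grasp_force: 0.0
```

Run:
```python
from h import *
im,d=eyes.grab_frame('top'); W=cloud('top',d)
for k,x,y,zt in(('sp',.403,.343,.115),('salt',.393,.1837,.096),('mill',.497,.055,.167)):
    m=(np.hypot(W[...,0]-x,W[...,1]-y)<.04)&(np.abs(W[...,2]-zt)<.006); P=W[m]; print(k,len(P),P.mean(0) if len(P) else 0)
print(sensors.get_state()['tool_pos'])
cv2.imwrite('pics/t3.png',cv2.resize(im[120:270,120:320],(800,600)))
```

```text
sp 360 [0.40106809 0.34278875 0.11505821]
salt 0 0
mill 0 0
[0.49582562 0.05580124 0.23240714]
```

View pics/t3.png

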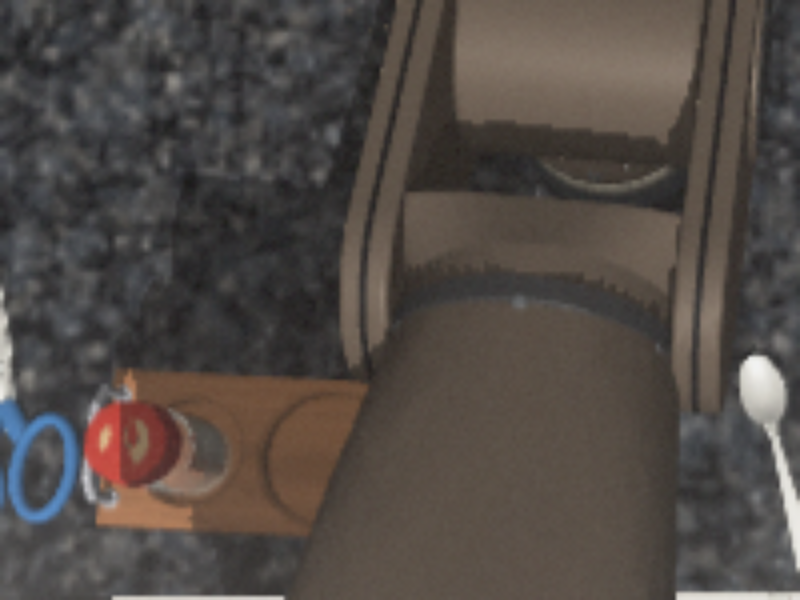

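Request:
step_arm --rows "1 -1 -30 0;0 0 -30 0;0 0 -22 0;0 0 -14 0;0 0 -7 0"

```text
clock: 30.22
tool_pos: [0.4952, 0.0553, 0.1269]
orientation: [-2.216, -2.221, 0.004]
contact_force: [-0.1, 0.3, 0.2]
width: 0.798
grasp_force: 0.0
```

Request:
step_arm --rows "0 0 0 0;0 0 0 0;0 0 0 0"

```text
clock: 30.47
tool_pos: [0.4984, 0.0543, 0.1309]
orientation: [2.219, 2.221, 0.003]
contact_force: [0.1, 0.1, -0.1]
width: 0.8
grasp_force: 0.0
```

Request:
step_arm --rows "0 0 0 0;0 0 0 0;0 0 0 0;0 0 0 0;0 0 0 0" --fingers -1

```text
clock: 30.88
tool_pos: [0.4985, 0.0538, 0.131]
orientation: [2.22, 2.221, 0.002]
contact_force: [-1.5, -0.4, 5.7]
width: 0.545
grasp_force: 30.8
```

Request:
step_arm --rows "0 0 0 0;0 0 0 0;0 0 0 0"

```text
clock: 31.13
tool_pos: [0.4986, 0.0538, 0.131]
orientation: [2.22, 2.221, 0.002]
contact_force: [-1.4, -0.3, 5.8]
width: 0.55
grasp_force: 30.8
```

Request:
step_arm --rows "0 0 5 0;0 0 20 0;0 0 35 0;0 0 35 0;0 0 30 0"

```text
clock: 31.55
tool_pos: [0.4972, 0.054, 0.2558]
orientation: [-2.221, -2.222, -0.0]
contact_force: [0.4, -0.1, -1.1]
width: 0.548
grasp_force: 31.6
```

Request:
step_arm --rows "0 0 10 0;0 0 0 0;0 0 0 0"

```text
clock: 31.8
tool_pos: [0.497, 0.054, 0.263]
orientation: [-2.22, -2.221, 0.001]
contact_force: [-0.9, 0.1, -1.7]
width: 0.546
grasp_force: 31.6
```

Request:
step_arm --rows "-12 22 0 0;-16 34 0 0;-16 34 0 0;-16 34 0 0;-16 34 0 0"

```text
clock: 32.22
tool_pos: [0.419, 0.2127, 0.2603]
orientation: [-2.22, -2.218, 0.009]
contact_force: [1.4, 0.8, -2.0]
width: 0.553
grasp_force: 31.6
```

Request:
step_arm --rows "-16 32 0 0;-7 18 0 0;0 0 0 0;0 0 0 0;0 0 0 0"

```text
clock: 32.63
tool_pos: [0.3979, 0.2612, 0.2619]
orientation: [-2.22, -2.221, 0.006]
contact_force: [0.1, -1.0, -1.1]
width: 0.548
grasp_force: 31.6
```

Request:
step_arm --rows "0 0 -25 0;0 0 -30 0;0 0 -25 0;0 0 -15 0;0 0 -8 0"

```text
clock: 33.05
tool_pos: [0.3971, 0.2599, 0.1575]
orientation: [-2.222, -2.218, 0.01]
contact_force: [-0.3, -0.6, -2.8]
width: 0.55
grasp_force: 31.7
```

Request:
step_arm --rows "0 0 0 0;0 0 0 0;0 0 0 0"

```text
clock: 33.3
tool_pos: [0.3998, 0.2619, 0.1627]
orientation: [2.221, 2.22, 0.004]
contact_force: [0.8, 0.3, -2.0]
width: 0.545
grasp_force: 31.7
```

Request:
step_arm --rows "-1 1 -8 0;0 0 -6 0;0 0 -3 0;0 0 -2 0;0 0 0 0"

```text
clock: 33.72
tool_pos: [0.3971, 0.2629, 0.1416]
orientation: [-2.22, -2.222, 0.002]
contact_force: [-0.4, 0.5, -1.7]
width: 0.55
grasp_force: 31.6
```

Request:
step_arm --rows "0 0 -1 0;0 0 0 0;0 0 -1 0;0 0 0 0;0 0 0 0"

```text
clock: 34.13
tool_pos: [0.3976, 0.263, 0.1404]
orientation: [2.221, 2.222, 0.0]
contact_force: [-0.3, 0.8, -1.8]
width: 0.544
grasp_force: 31.6
```

Request:
step_arm --rows "0 0 -1 0;0 0 0 0;0 0 0 0"

```text
clock: 34.38
tool_pos: [0.3979, 0.2631, 0.1401]
orientation: [2.221, 2.222, 0.001]
contact_force: [-1.2, -1.2, 3.8]
width: 0.547
grasp_force: 32.1
```

Touching the floor; release, retreat and check everything.

Request:
step_arm --rows "0 0 0 0;0 0 0 0;0 0 0 0;0 0 0 0" --fingers 0.4

```text
clock: 34.72
tool_pos: [0.3975, 0.263, 0.1391]
orientation: [-2.221, -2.222, 0.0]
contact_force: [0.1, 0.9, -0.6]
width: 0.702
grasp_force: 0.0
```

Request:
step_arm --rows "0 0 10 0;0 0 25 0;0 0 35 0;0 0 30 0;0 0 20 0"

```text
clock: 35.13
tool_pos: [0.3986, 0.2634, 0.2637]
orientation: [2.219, 2.22, 0.008]
contact_force: [-0.6, 0.8, 0.6]
width: 0.699
grasp_force: 0.0
```

Request:
step_arm --rows "10 -35 0 0;10 -35 0 0;10 -35 0 0;10 -35 0 0;10 -35 0 0"

```text
clock: 35.55
tool_pos: [0.4478, 0.0865, 0.2604]
orientation: [2.219, 2.222, 0.002]
contact_force: [1.3, 0.1, -1.0]
width: 0.7
grasp_force: 0.0
```

Request:
step_arm --rows "10 -35 0 0;10 -35 0 0;0 0 0 0;0 0 0 0;0 0 0 0"

```text
clock: 35.97
tool_pos: [0.4674, 0.0182, 0.2597]
orientation: [-2.221, -2.221, -0.001]
contact_force: [-0.3, 1.0, 0.7]
width: 0.698
grasp_force: 0.0
```

Run:
```python
from h import *
im,d=eyes.grab_frame('top'); W=cloud('top',d)
for k,x,y,zt in(('sp',.403,.343,.115),('salt',.393,.1837,.096),('mill',.398,.2635,.177),('jam',.403,-.286,.106),('sp2',.4,-.202,.115),('honey',.511,-.304,.109)):
    m=(np.hypot(W[...,0]-x,W[...,1]-y)<.035)&(np.abs(W[...,2]-zt)<.006); P=W[m]; print(k,len(P),P.mean(0).round(4) if len(P) else 0)
im2,_=eyes.grab_frame('side'); o=np.zeros((600,800,3),np.uint8)
o[:250]=cv2.resize(im[150:275,120:520],(800,250)); o[250:,:440]=cv2.resize(im2[200:400,200:450],(440,350)); cv2.imwrite('pics/f.png',o)
print(sensors.get_state()['tool_pos'])
```

```text
sp 359 [0.4012 0.3429 0.1151]
salt 69 [0.3895 0.1882 0.0953]
mill 32 [0.3966 0.2626 0.1771]
jam 687 [ 0.4029 -0.285   0.1052]
sp2 336 [ 0.4015 -0.2012  0.1148]
honey 706 [ 0.5108 -0.3035  0.1089]
[0.46726089 0.01910236 0.25949188]
```

View pics/f.png

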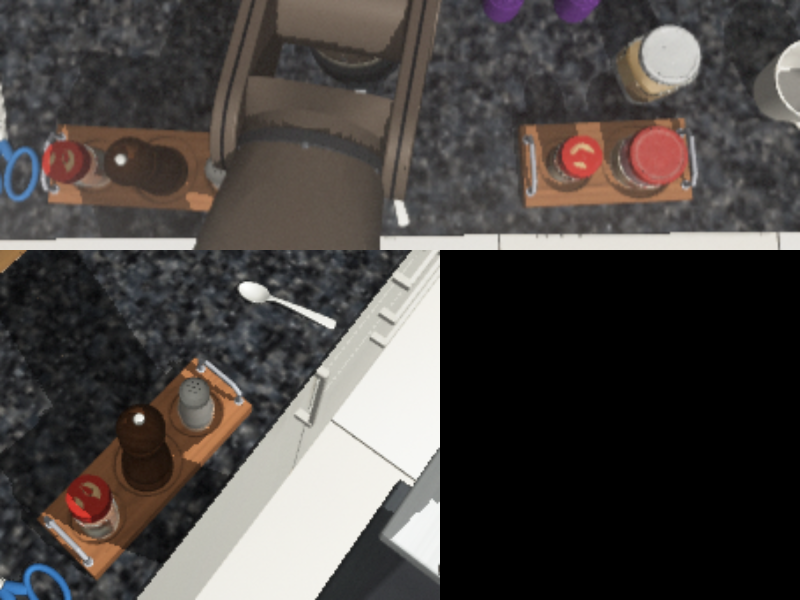

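```bash
python3 -c "
from workcell import order
print(order.close_job())"
```

```text
the job is handed in; nothing more can be done
None
```

Both caddies are made up and the job is handed in, with no verdict shown: the final pictures show all five things upright in their wells and the honey jar where it stood, though the salt shaker's exact position was confirmed only by eye in the side view.

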